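# Set out the culture dishes in their warming holders

### The arm

A 7-joint arm with a two-finger parallel gripper is mounted at the origin on a cart in front of the work surface, level with it; the furniture and walls round the work are solid. World frame = base frame: x ahead of the robot, y to its left, z up, the work surface at z = 0. Lengths are in mm, angles in rad, forces in N, time in s.
With the tool pointing down it reaches from about 425 to 875 mm from the base axis. Payload 9.9 kg.
Tool frame: the origin (TCP) lies midway between the tips of the shut fingers; the grasp point (between the pads) lies 19 mm behind it; z points along the fingers, y is the line along which they close (so a half turn about z gives the same grasp; the last joint's range is limited). The gripper opens to 85 mm and grips with 20 to 120 N. Pads are 22 mm wide; open, the fingers measure 114 mm over their backs; the gripper's body (76 mm by 85 mm) begins 54 mm behind the grasp point. The pads swing forward as they close: fully open they stand 13 mm farther back than shut.
Start: joints at [1.049, 0.576, 0.025, 1.437, -0.015, 1.129, -0.057], TCP at [286.17, -611.34, 231.289] pointing down, gripper open.
Joint ranges: [-2.76, 2.76], [-0.34, 2.15], [-1.52, 1.57], [0.19, 2.46], [-1.09, 4.23], [0.17, 1.99], [-2.82, 2.82]. Speed limits (rad/s): [2.22, 2.22, 3.01, 3.01, 3.14, 3.14, 3.14].

### API

Orientations are given as a 3x3 rotation matrix whose columns are the frame's x, y, z axes.
In Python, from bench import readout, eyes, job gives the robot as it stands. The module is installed in compiled form; this text tells all that it offers.
- The arm moves only by the shell command python3 -m pendant 'ROWS' [FORCE]. ROWS is JSON, one flat list of numbers, 7 for each row, row after row: the shift along the tool's x, y, z in mm, then the turn, a rotation vector about the tool's x, y, z in rad, then the opening, from 0 (shut) to 1 (fully open). A call has 1 to 10 rows; each row is the pose to reach, as a shift and turn from the pose commanded when the call began, along the tool's axes at that moment; what a row does not reach only later rows make up. A row lasts 1/8 s, in which the tool goes at most 62.5 mm and 10.7 degrees, less where a joint would pass 70% of its speed; a pose out of reach is approached as far as the arm can. A call with a gripper value outside its range is refused whole. The fingers move at their own pace and stop on an object; FORCE is the grip in N (left out, the last holds). Time passes only in rows, so rows that repeat a pose let the fingers close. It gives the time, the measured TCP pose, the force, the opening and the grip force at its end, in the units of the state.
- readout.read_state(): the state, without advancing time (a new reading comes with each control period).
- eyes.grab_frame(name): name is "side" or "top" or "wrist"; returns the picture (384x512x3 uint8, blue, green, red); there is no depth.
- eyes.get_calibration(name): a dict with "camera_matrix" (3x3 intrinsics, pixels), "k1" (the pictures are not rectified: a ray, as slopes to the right and down, at radius r is drawn at 1 + k1 r^2 times it, then the intrinsics apply), "pose" (4x4, takes a point from camera to world coordinates); the wrist camera has in their place "tool_from_camera" (4x4, takes a point from camera to tool coordinates, whose origin is the TCP and whose axes are the flange's). Camera axes: x right, y up, looking along -z (the intrinsics and any distortion apply to the point x, -y, -z); pixel columns grow to the right and rows downward; lengths in mm; the calibration is good to about 2 mm. A picture is of the moment at which its call begins: read the wrist's pose just before it. get_calibration takes no time and is no camera call.
- job.finish_job(): hands the job in; it is judged then, once.
The state is a dict: "time": time; "joints": joint angles; "joint_velocities": joint speeds; "joint_torque": joint torques, N m; "tool_pos": TCP position; "eef_rot": TCP orientation; "force": force on the tool from outside, world axes, zero at the start; "moment": the same for the moment, N m; "grip_width": finger opening in mm; "gripper_force": force on a finger pad.
Only numpy, scipy, OpenCV 4.12 (cv2) and the standard library are available. Lean on these libraries where they do the work, as an engineer would, in place of code of your own. Each camera call takes 0.05 s, during which the arm holds its last target. There are 200 camera calls.

### The job

Pick out the four clear culture dishes (three round ones of different size and one square) from the things on the bench and set each one, right way up and flat, in the warming holder whose recess has its shape and size. Leave the tally counter and the timer where they are.

Things in the scene. Friction and masses are not known exactly. Their poses are not given: they have to be found in the camera images.
- dish_large_mid (a point): Large round culture dish, clear plastic, 65 mm across and 17 mm high, with a small paper label. Loose, 18 to 35 g, lies flat on the worktop (z = 0); to be grasped across its sides from above. The point is its centre, half-way up (8.5 mm above its underside); z is up.
- dish_medium_mid (a point): Medium round culture dish, clear plastic, open, 54 mm across and 12 mm high, with a few pink drops on its floor. Loose, 18 to 35 g, lies flat on the worktop (z = 0); to be grasped across its sides from above. The point is its centre, half-way up (6 mm above its underside); z is up.
- dish_small_mid (a point): Small round culture dish, clear plastic, 40 mm across and 14 mm high, with a small paper label. Loose, 18 to 35 g, lies flat on the worktop (z = 0); to be grasped across its sides from above. The point is its centre, half-way up (7 mm above its underside); z is up.
- dish_square_mid (a point): Square four-well culture dish, clear plastic with four round pink wells, 66 x 66 mm and 14 mm high; its x and y axes are parallel to its sides. Loose, 18 to 35 g, lies flat on the worktop (z = 0); to be grasped across its sides from above. The point is its centre, half-way up (7 mm above its underside); z is up.
- holder_large_floor (a point): Low warming holder with a round recess 81 mm across (outside 93 mm): black rubber floor inside a bright metal lip, screwed to the worktop by two flat lugs that stick out 13 mm at its -x and +x sides (3 mm high, screw heads 4 mm). It does not move. It fits the large dish with 8 mm to spare all round. The point is the centre of the recess floor, 4.5 mm above the worktop; the lip rises 4 mm above that floor and is 6 mm thick.
- holder_medium_floor (a point): Low warming holder with a round recess 71 mm across (outside 83 mm): black rubber floor inside a bright metal lip, screwed to the worktop by two flat lugs that stick out 13 mm at its -x and +x sides (3 mm high, screw heads 4 mm). It does not move. It fits the medium dish with 8 mm to spare all round. The point is the centre of the recess floor, 4.5 mm above the worktop; the lip rises 4 mm above that floor and is 6 mm thick.
- holder_small_floor (a point): Low warming holder with a round recess 56 mm across (outside 68 mm): black rubber floor inside a bright metal lip, screwed to the worktop by two flat lugs that stick out 13 mm at its -x and +x sides (3 mm high, screw heads 4 mm). It does not move. It fits the small dish with 8 mm to spare all round. The point is the centre of the recess floor, 4.5 mm above the worktop; the lip rises 4 mm above that floor and is 6 mm thick.
- holder_square_floor (a point): Low warming holder with a square recess 82 x 82 mm (outside 94 x 94 mm; x and y axes parallel to its sides): black rubber floor inside a bright metal lip, screwed to the worktop by two flat lugs that stick out 13 mm at its -x and +x sides (3 mm high, screw heads 4 mm). It does not move. It fits the square dish with 8 mm to spare all round. The point is the centre of the recess floor, 4.5 mm above the worktop; the lip rises 4 mm above that floor and is 6 mm thick.
- counter_mid (a point): Hand tally counter, round metal, 42 mm across, 18 mm high with a thumb lever sticking out (60 mm in all): not a dish, stays where it is. Loose. The point is the centre of its round case, half-way up.
- timer_mid (a point): Digital timer lying on its back, 62 x 70 mm, 18 mm high, with display and four keys: not a dish, stays where it is. Loose. The point is its centre, half-way up.
Mind the look-alikes: they are no part of the job. Leave any yellow look-alike of the part that bears dish_small_mid alone. Leave any purple look-alike of the part that bears dish_square_mid alone.

How it is judged (in metres and radians):
At the end, for the whole second after the job is handed in: Each of the four dishes lies at rest and flat (tilt under 0.06 rad) on the floor of the recess of its own holder, inside the lip (round: centre within 10.5 mm of the recess centre; square: within 13 mm; height within 2.5 mm of seated), released (horizontal distance between dish_large_mid and holder_large_floor below 0.0105 m and z of dish_large_mid in the frame of holder_large_floor between 0.006 and 0.011 m and angle between each of dish_large_mid, dish_medium_mid, dish_small_mid, dish_square_mid's own z axis and vertical below 0.06 rad and linear speed of each of dish_large, dish_medium, dish_small, dish_square below 0.01 m/s and horizontal distance between dish_medium_mid and holder_medium_floor below 0.0105 m and z of dish_medium_mid in the frame of holder_medium_floor between 0.0035 and 0.0085 m and horizontal distance between dish_small_mid and holder_small_floor below 0.0105 m and z of dish_small_mid in the frame of holder_small_floor between 0.0045 and 0.0095 m and horizontal distance between dish_square_mid and holder_square_floor below 0.013 m and z of dish_square_mid in the frame of holder_square_floor between 0.0045 and 0.0095 m); the robot touches nothing.
It fails at once if the tally counter is shoved more than 25 mm from its place (distance of counter_mid from where it was at the start of the episode above 0.025 m).
It fails at once if the timer is shoved more than 25 mm from its place (distance of timer_mid from where it was at the start of the episode above 0.025 m).
It also fails if it takes over 96 s, if anything falls off the work surface, if the arm or the gripper's body presses on something with over 40 N, if the wrist force passes 120 N, or if a joint passes its speed limit or range.

## Working session

There is one attempt and no reset: what is moved stays moved. The work goes in short steps, Python scripts to look and compute and a shell command to move; the robot and the scene stay as the last step left them, time stands still between calls to the robot, and variables do not carry over. Pictures are saved under pics/ and viewed, at most 16 in all, crops included, and the job is handed in when it is done.

```bash
mkdir -p pics; cat > h.py <<'E'
import numpy as np, cv2
from bench import readout, eyes, job
def ray(name,px,tool=None):
    c=eyes.get_calibration(name);K=np.array(c["camera_matrix"],float)
    if name=="wrist":
        T=np.eye(4);T[:3,:3]=tool[1];T[:3,3]=tool[0];P=T@np.array(c["tool_from_camera"])
    else:P=np.array(c["pose"],float)
    px=np.atleast_2d(px).astype(float)
    d=(px-[K[0,2],K[1,2]])/[K[0,0],K[1,1]]
    rd=np.linalg.norm(d,axis=1,keepdims=True);r=rd.copy()
    for _ in range(30): r=rd/(1+c["k1"]*r*r)
    u=d/(1+c["k1"]*r*r)
    v=np.c_[u[:,0],-u[:,1],-np.ones(len(u))]@P[:3,:3].T
    return P[:3,3],v
def onplane(name,px,z,tool=None):
    o,v=ray(name,px,tool)
    return (o+v*((z-o[2])/v[:,2:3]))[:,:2]
def topx(name,p):
    c=eyes.get_calibration(name);K=np.array(c["camera_matrix"]);P=np.array(c["pose"])
    q=(np.atleast_2d(p)-P[:3,3])@P[:3,:3];u=np.c_[q[:,0],-q[:,1]]/-q[:,2:3]
    u=u*(1+c["k1"]*(u**2).sum(1,keepdims=True));return u*[K[0,0],K[1,1]]+[K[0,2],K[1,2]]
E
python3 - <<'E'
from h import *
s=readout.read_state();print(s["time"],s["tool_pos"],s["eef_rot"],s["grip_width"])
for n in("top","side"):
    im=eyes.grab_frame(n);cv2.imwrite(f"pics/{n}0r.png",im);cv2.imwrite(f"pics/{n}0.png",cv2.resize(im,(800,600),interpolation=cv2.INTER_CUBIC))
    c=eyes.get_calibration(n);print(n,c)
E
```

```text
0.0 [ 285.95491131 -610.92572687  230.45487444] [[ 9.05671119e-01  4.23980203e-01 -7.82000256e-04]
 [ 4.23980914e-01 -9.05669955e-01  1.45516228e-03]
 [-9.12741358e-05 -1.64945164e-03 -9.99998635e-01]] 85.15282815375193
top {'camera_matrix': array([[403.26727359,   0.        , 254.10404873],
       [  0.        , 403.26727359, 180.94928241],
       [  0.        ,   0.        ,   1.        ]]), 'k1': -0.04624640536048502, 'pose': array([[-1.26063042e-02,  9.93537680e-01, -1.12800530e-01,
         4.38530883e+02],
       [-9.99920325e-01, -1.24522503e-02,  2.07020179e-03,
         6.81405621e+01],
       [ 6.52203051e-04,  1.12817640e-01,  9.93615496e-01,
         1.29739878e+03],
       [ 0.00000000e+00,  0.00000000e+00,  0.00000000e+00,
         1.00000000e+00]])}
side {'camera_matrix': array([[410.38058205,   0.        , 258.17461183],
       [  0.        , 410.38058205, 184.21778415],
       [  0.        ,   0.        ,   1.        ]]), 'k1': 0.006964448513347073, 'pose': array([[ 9.95278866e-01, -7.39287936e-02,  6.28849154e-02,
         6.91947305e+02],
       [ 9.66488702e-02,  8.14252992e-01, -5.72408124e-01,
        -7.90045874e+02],
       [-8.88678848e-03,  5.75783464e-01,  8.17553929e-01,
         1.26065195e+03],
       [ 0.00000000e+00,  0.00000000e+00,  0.00000000e+00,
         1.00000000e+00]])}
```

View pics/top0.png

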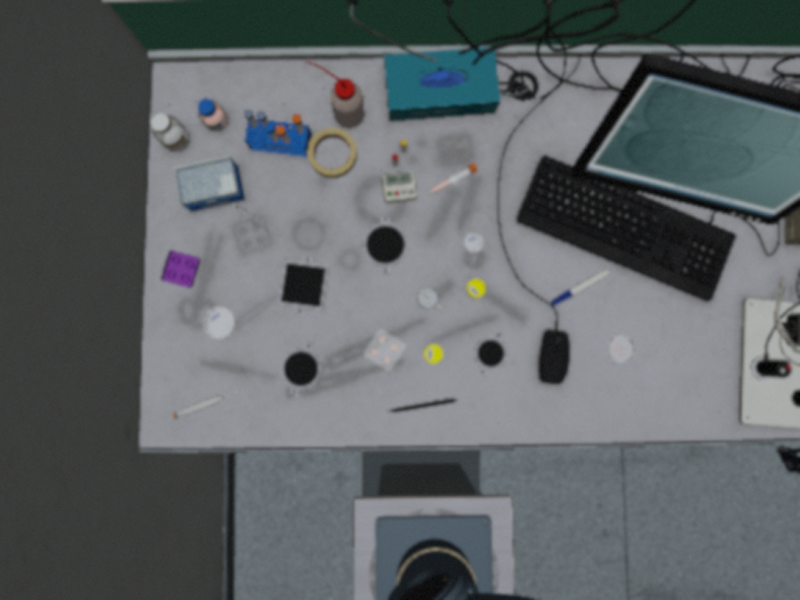

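View pics/side0.png

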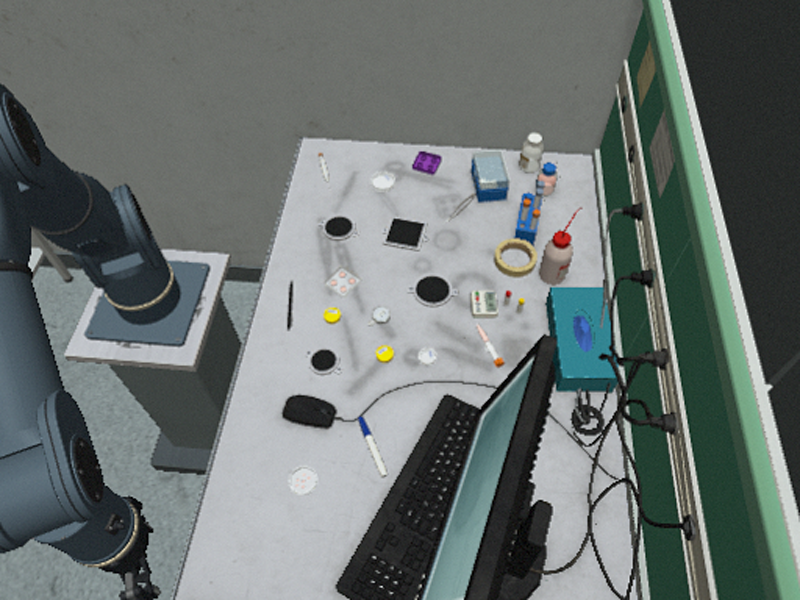

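The top view shows the holders at (385,244), (300,369), (490,353) and the square one at (303,285). The dishes are large at (218,322), medium at (620,348), square at (385,350), and probably small at (473,243). The counter is at (428,298) and the timer at (399,186). Next I'll measure these and zoom in.

```bash
cat > m.py <<'E'
from h import *
R={n:cv2.imread(f"pics/{n}0r.png") for n in("top","side")}
H={"top":[(385,244),(300,369),(490,353),(303,285)],"side":[(433,291),(339,228),(324,361),(405,233)]}
for n in R:
    g=cv2.cvtColor(R[n],cv2.COLOR_BGR2GRAY);l=cv2.connectedComponents((g<70).astype(np.uint8))[1]
    for p in H[n]:
        x,y=int(p[0]*.64),int(p[1]*.64);m=(l==l[y,x]).astype(np.uint8)
        c=max(cv2.findContours(m,cv2.RETR_EXTERNAL,cv2.CHAIN_APPROX_NONE)[0],key=cv2.contourArea)[:,0]
        w=onplane(n,c,4.5).astype(np.float32);M=cv2.moments(w);rc=cv2.minAreaRect(w)
        print(n,p,"cen",np.round([M["m10"]/M["m00"],M["m01"]/M["m00"]],1),"rect",np.round(rc[0],1),np.round(rc[1],1),round(rc[2],1))
D={"top":[(218,322),(620,348),(473,243),(385,350),(428,298),(399,186),(433,353),(476,288)],"side":[(383,180),(303,480),(428,355),(343,282),(381,315),(484,303),(332,314),(385,353)]}
rows=[]
for n in R:
    t=[]
    for p in D[n]:
        x,y=int(p[0]*.64),int(p[1]*.64);t.append(cv2.resize(R[n][max(y-20,0):y+20,x-20:x+20],(200,200),interpolation=cv2.INTER_CUBIC))
        print(n,p,np.round(onplane(n,[(p[0]*.64,p[1]*.64)],7)[0]))
    rows+=[np.hstack(t[:4]),np.hstack(t[4:])]
cv2.imwrite("pics/c1.png",np.vstack([rows[0],rows[2],rows[3]]))
E
python3 m.py
```

```text
top (385, 244) cen [667.   90.1] rect [667.4  90.8] [71.6 72.5] 89.3
top (300, 369) cen [413.1 264.4] rect [413.1 263.8] [60.9 60.1] 89.4
top (490, 353) cen [ 439.5 -123.2] rect [ 439.8 -123.9] [47.  47.7] 43.7
top (303, 285) cen [584.9 260.3] rect [585.  260.1] [76.7 76.1] 81.2
side (433, 291) cen [663.5  94. ] rect [663.9  92.6] [71.2 73.1] 4.8
side (339, 228) cen [408.8 268.7] rect [408.  268.9] [64.2 58.1] 5.1
side (324, 361) cen [ 435.9 -120.1] rect [ 436.7 -120.1] [49.4 47.3] 5.3
side (405, 233) cen [580.9 265.3] rect [581.2 265.2] [76.  77.3] 81.9
top (218, 322) [508. 434.]
top (620, 348) [ 445. -390.]
top (473, 243) [666. -93.]
top (385, 350) [447.  92.]
top (428, 298) [553.   2.]
top (399, 186) [789.  59.]
top (433, 353) [440.  -6.]
top (476, 288) [572. -97.]
side (383, 180) [506. 439.]
side (303, 480) [ 443. -393.]
side (428, 355) [668. -89.]
side (343, 282) [449.  92.]
side (381, 315) [551.   6.]
side (484, 303) [788.  61.]
side (332, 314) [437.  -1.]
side (385, 353) [572. -93.]
```

View pics/c1.png

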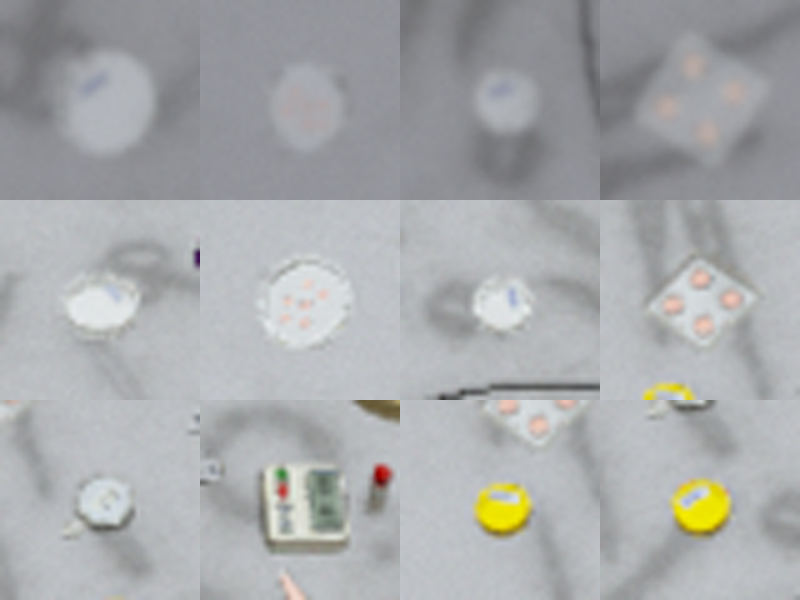

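The crops confirm the four clear dishes, the counter, the timer and two yellow decoys. Averaging both views gives holders large (665,92), medium (411,266), small (438,-122) and square (583,263). I'll start with the medium dish at (444,-391).

```bash
python3 -m pendant '[236,-132,30,0,0,0.437,1,236,-132,30,0,0,0.437,1,236,-132,30,0,0,0.437,1,236,-132,30,0,0,0.437,1,236,-132,30,0,0,0.437,1,236,-132,30,0,0,0.437,1,236,-132,30,0,0,0.437,1,236,-132,30,0,0,0.437,1]' 30
cat > w.py <<'E'
import sys
from h import *
# usage: w.py name  expected_x expected_y -> wrist picture
s=readout.read_state();im=eyes.grab_frame("wrist");cv2.imwrite(f"pics/{sys.argv[1]}r.png",im);cv2.imwrite(f"pics/{sys.argv[1]}.png",im)
np.savez(f"pics/{sys.argv[1]}.npz",p=s["tool_pos"],R=s["eef_rot"])
print(round(s["time"],2),np.round(s["tool_pos"],1),np.round(s["eef_rot"],3).tolist())
c=eyes.get_calibration("wrist");print(c)
E
python3 w.py w1
python3 - <<'E'
from h import *
# square dish yaw from side view
im=cv2.imread("pics/side0r.png");x,y=int(343*.64),int(282*.64);g=im[y-20:y+20,x-20:x+20]
m=(cv2.cvtColor(g,cv2.COLOR_BGR2GRAY)>205).astype(np.uint8);m=cv2.morphologyEx(m,cv2.MORPH_CLOSE,np.ones((5,5)))
c=max(cv2.findContours(m,0,1)[0],key=cv2.contourArea)[:,0]+[x-20,y-20]
print(cv2.minAreaRect(onplane("side",c,12).astype(np.float32)))
E
```

```text
time: 1.1
tool_pos: [442.8, -393.3, 201.4]
eef_rot: [[1.0, -0.002, -0.0], [-0.002, -1.0, -0.001], [-0.0, 0.001, -1.0]]
force: [-0.4, -0.7, 1.0]
grip_width: 85.4
gripper_force: 0.0
1.1 [ 442.8 -393.3  201.4] [[1.0, -0.002, -0.0], [-0.002, -1.0, -0.001], [-0.0, 0.001, -1.0]]
{'camera_matrix': array([[295.16643065,   0.        , 258.97494625],
       [  0.        , 295.16643065, 187.85889786],
       [  0.        ,   0.        ,   1.        ]]), 'k1': 0.010946217159923844, 'tool_from_camera': array([[-4.60602630e-04,  9.55402705e-01,  2.95305706e-01,
         7.51002850e+01],
       [ 9.99999309e-01,  7.59560705e-04, -8.97659729e-04,
        -7.05929472e-01],
       [-1.08192914e-03,  2.95305088e-01, -9.55402394e-01,
        -1.42495124e+02],
       [ 0.00000000e+00,  0.00000000e+00,  0.00000000e+00,
         1.00000000e+00]])}
((446.8645324707031, 88.84056091308594), (54.86918640136719, 54.477725982666016), 58.73099899291992)
```

View pics/w1.png

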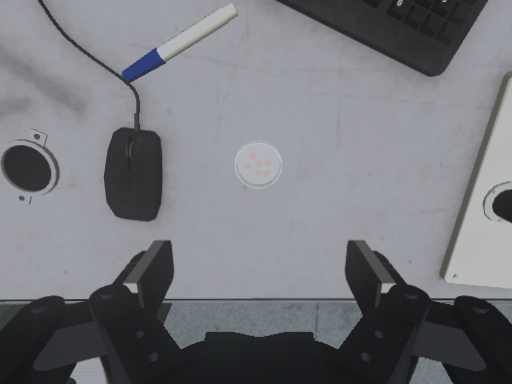

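The medium dish is at pixel (258,165) with its pink drops visible, and the small holder is at (28,168). I'll measure both from this view.

```bash
cat > q.py <<'E'
# q.py pic x y half z mode(dark|bright)
import sys
from h import *
n,x,y,h,z,mode=sys.argv[1],*map(int,sys.argv[2:5]),float(sys.argv[5]),sys.argv[6]
d=np.load(f"pics/{n}.npz");tool=(d["p"],d["R"]);im=cv2.imread(f"pics/{n}r.png")
x0,y0=max(x-h,0),max(y-h,0);g=cv2.cvtColor(im[y0:y+h,x0:x+h],cv2.COLOR_BGR2GRAY)
if mode=="dark": m=(g<75).astype(np.uint8)
else:
    b=np.median(np.r_[g[:3].ravel(),g[-3:].ravel()]);m=(g.astype(float)>b+(float(sys.argv[7]) if len(sys.argv)>7 else 10)).astype(np.uint8);m=cv2.morphologyEx(m,cv2.MORPH_CLOSE,np.ones((7,7)));m=cv2.morphologyEx(m,cv2.MORPH_OPEN,np.ones((5,5)))
cs=cv2.findContours(m,cv2.RETR_EXTERNAL,cv2.CHAIN_APPROX_NONE)[0]
c=max(cs,key=cv2.contourArea)[:,0]+[x0,y0]
w=onplane("wrist",c,z,tool).astype(np.float32);(cc,r)=cv2.minEnclosingCircle(w);M=cv2.moments(w);rc=cv2.minAreaRect(w)
print(n,"centroid",np.round([M["m10"]/M["m00"],M["m01"]/M["m00"]],1),"eqdia",round(2*(M["m00"]/np.pi)**.5,1),"rect",np.round(rc[0],1),np.round(rc[1],1),round(rc[2],1))
E
python3 q.py w1 258 165 40 8 bright; python3 q.py w1 258 165 40 8 bright 6;python3 q.py w1 28 168 32 4.5 dark
```

```text
w1 centroid [ 442.4 -391.9] eqdia 55.4 rect [ 442.3 -391.9] [53.8 57. ] 89.9
w1 centroid [ 442.4 -391.9] eqdia 56.0 rect [ 442.3 -392.4] [54.9 57. ] 89.8
w1 centroid [ 437.6 -121.4] eqdia 52.9 rect [ 437.9 -121.3] [52.9 53.6] 77.2
```

```bash
python3 -m pendant '[0,-1,60,0,0,0,1,0,-1,120,0,0,0,1,0,-1,170,0,0,0,1,0,-1,195,0,0,0,1,0,-1,203,0,0,0,1,0,-1,203,0,0,0,0.3,0,-1,203,0,0,0,0.3,0,-1,203,0,0,0,0.3,0,-1,203,0,0,0,0.3,0,-1,203,0,0,0,0.3]' 30
python3 w.py w2 >/dev/null
```

```text
time: 2.4
tool_pos: [444.5, -391.5, -0.1]
eef_rot: [[1.0, 0.001, 0.002], [0.001, -1.0, -0.002], [0.002, 0.002, -1.0]]
force: [-1.8, 0.4, 6.6]
grip_width: 51.6
gripper_force: 31.6
```

View pics/w2.png

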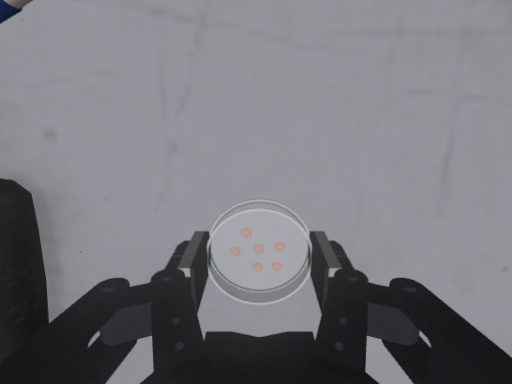

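The dish sits between the pads, but the tips seem to touch the table (6.6 N up). I'll reopen a little, rise 5 mm and regrip so the tips clear the holder lip later.

```bash
python3 -m pendant '[0,0,0,0,0,0,0.8,0,0,0,0,0,0,0.8,0,0,-5,0,0,0,0.8,0,0,-5,0,0,0,0.3,0,0,-5,0,0,0,0.3,0,0,-5,0,0,0,0.3,0,0,-5,0,0,0,0.3]' 30;  python3 -m pendant '[0,0,0,0,0,0,0.3,0,0,-60,0,0,0,0.3,0,0,-110,0,0,0,0.3,0,0,-110,0,0,0,0.3]' 30;python3 w.py w3 >/dev/null
```

```text
time: 3.32
tool_pos: [444.3, -390.9, 4.1]
eef_rot: [[1.0, 0.001, 0.001], [0.001, -1.0, -0.0], [0.001, 0.0, -1.0]]
force: [-1.3, 1.7, 10.2]
grip_width: 51.2
gripper_force: 29.5
time: 3.82
tool_pos: [445.7, -392.4, 117.2]
eef_rot: [[1.0, 0.001, 0.006], [0.001, -1.0, -0.004], [0.006, 0.004, -1.0]]
force: [1.0, -0.3, -0.3]
grip_width: 51.2
gripper_force: 31.5
```

View pics/w3.png

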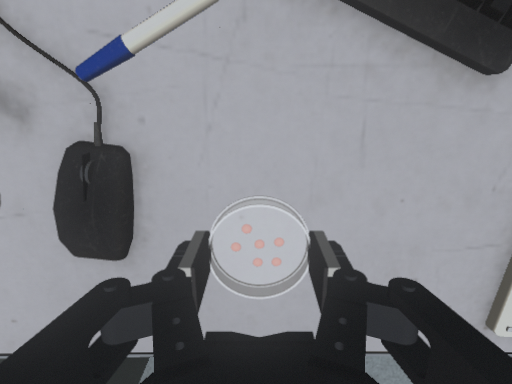

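```bash
python3 - <<'E'
from h import *
T=(np.zeros(3),np.eye(3))
for px in [(209,232),(310,232),(209,244)]:
    o,v=ray("wrist",[px],T);v=v[0]
    for yt in(25.7,):
        t=(np.sign(v[1])*yt-o[1])/v[1];print(px,"tool xyz at |y|=25.7:",np.round(o+t*v,1))
# in-hand dish: rim ellipse top/bottom rows (259,197),(259,297 bottom of base)
for px in [(259,197),(259,206),(259,284),(259,297)]:
    o,v=ray("wrist",[px],T);v=v[0];print(px,[np.round((o+(z-o[2])/v[2]*v)[0],1) for z in(-16,-12,-8,-4,0,4)])
E
```

```text
(209, 232) tool xyz at |y|=25.7: [ 10.1 -25.7  -7.2]
(310, 232) tool xyz at |y|=25.7: [ 8.4 25.7 -3.9]
(209, 244) tool xyz at |y|=25.7: [  4.3 -25.7  -9. ]
(259, 197) [np.float64(31.7), np.float64(30.3), np.float64(28.9), np.float64(27.5), np.float64(26.2), np.float64(24.8)]
(259, 206) [np.float64(27.3), np.float64(25.8), np.float64(24.3), np.float64(22.8), np.float64(21.3), np.float64(19.8)]
(259, 284) [np.float64(-14.1), np.float64(-16.9), np.float64(-19.8), np.float64(-22.6), np.float64(-25.4), np.float64(-28.2)]
(259, 297) [np.float64(-21.8), np.float64(-24.8), np.float64(-27.9), np.float64(-30.9), np.float64(-34.0), np.float64(-37.1)]
```

The dish is held, with its underside about 4 mm below the TCP and its centre about 1.8 mm behind in x. I'll carry it around toward the medium holder.

```bash
python3 -m pendant '[85,-392,-15,0,0,0,0.3,85,-392,-15,0,0,0,0.3,85,-392,-15,0,0,0,0.3,85,-392,-15,0,0,0,0.3,85,-392,-15,0,0,0,0.3,85,-392,-15,0,0,0,0.3,85,-392,-15,0,0,0,0.3,85,-392,-15,0,0,0,0.3,85,-392,-15,0,0,0,0.3]' 30; python3 -m pendant '[-118,-190,0,0,0,0,0.3,-118,-190,0,0,0,0,0.3,-118,-190,0,0,0,0,0.3,-118,-190,0,0,0,0,0.3,-118,-190,0,0,0,0,0.3,-118,-190,0,0,0,0,0.3,-118,-190,0,0,0,0,0.3]' 30;python3 w.py w4|head -1
```

```text
time: 5.0
tool_pos: [527.8, 0.4, 127.4]
eef_rot: [[1.0, 0.0, -0.002], [0.0, -1.0, -0.001], [-0.002, 0.001, -1.0]]
force: [0.9, -0.5, -0.4]
grip_width: 50.8
gripper_force: 31.5
time: 5.88
tool_pos: [411.3, 189.5, 128.2]
eef_rot: [[1.0, -0.002, 0.0], [-0.002, -1.0, -0.001], [0.0, 0.001, -1.0]]
force: [-0.9, -0.5, 0.2]
grip_width: 50.7
gripper_force: 31.5
5.88 [411.3 189.5 128.2] [[1.0, -0.002, 0.0], [-0.002, -1.0, -0.001], [0.0, 0.001, -1.0]]
```

View pics/w4.png

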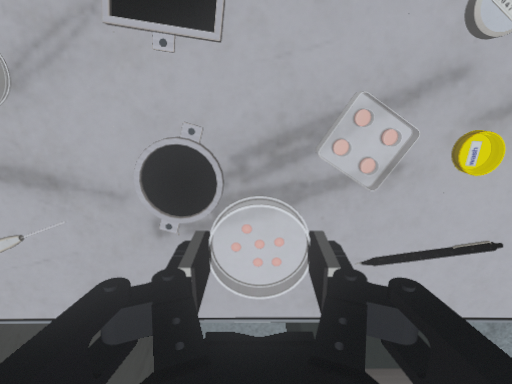

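The medium holder is at pixel (178,180), clear of the carried dish, and the square dish is at (368,142). I'll measure both.

```bash
python3 q.py w4 178 178 55 4.5 dark; python3 q.py w4 368 142 58 8 bright 12;python3 q.py w4 368 142 58 8 bright 20
```

```text
w4 centroid [410.7 265.1] eqdia 68.6 rect [410.8 265.2] [69.9 68. ] 89.8
w4 centroid [447.6  92.2] eqdia 64.0 rect [446.3  92.4] [67.4 66.9] 57.1
w4 centroid [444.2  91.3] eqdia 47.7 rect [443.   91.6] [37.1 75.4] 29.3
```

```bash
python3 -m pendant '[1,-76,40,0,0,0,0.3,1,-76,80,0,0,0,0.3,1,-76,105,0,0,0,0.3,1,-76,114,0,0,0,0.3,1,-76,119,0,0,0,0.3,1,-76,119,0,0,0,0.3,1,-76,119,0,0,0,0.3]' 30
```

```text
time: 6.8
tool_pos: [412.0, 267.3, 10.2]
eef_rot: [[1.0, 0.0, 0.001], [0.0, -1.0, 0.001], [0.001, -0.001, -1.0]]
force: [-0.2, -0.4, -0.2]
grip_width: 51.3
gripper_force: 31.5
```

```bash
python3 -m pendant '[1,1,2,0,0,0,0.3,1,1,2,0,0,0,0.3,1,1,2,0,0,0,0.75,1,1,2,0,0,0,0.75,1,1,2,0,0,0,0.75,1,1,-20,0,0,0,0.9,1,1,-70,0,0,0,1,1,40,-110,0,0,0,1,1,76,-118,0,0,0,1,1,76,-118,0,0,0,1]' 30;python3 w.py w5|head -1; python3 q.py w5 178 178 24 8 bright 0;python3 q.py w5 368 142 58 8 bright 12
```

```text
time: 8.05
tool_pos: [412.7, 188.7, 128.2]
eef_rot: [[1.0, -0.003, 0.001], [-0.003, -1.0, -0.0], [0.001, 0.0, -1.0]]
force: [-0.7, -0.2, 0.1]
grip_width: 85.5
gripper_force: 0.0
8.05 [412.7 188.7 128.2] [[1.0, -0.003, 0.001], [-0.003, -1.0, -0.0], [0.001, 0.0, -1.0]]
w5 centroid [415.1 264.9] eqdia 48.1 rect [416.1 264.7] [44.2 46.6] 86.5
w5 centroid [447.5  93.6] eqdia 62.0 rect [447.8  94.4] [62.2 66.5] 56.9
```

View pics/w5.png

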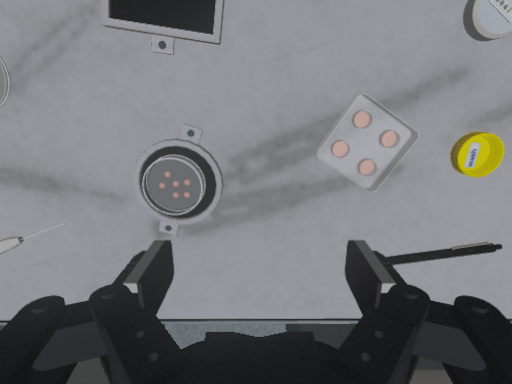

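The medium dish sits in its recess with its rim centre near (174,185). I'll check that centre at rim height.

```bash
python3 - <<'E'
from h import *
d=np.load("pics/w5.npz");t=(d["p"],d["R"])
for px in[(174,185),(142,185),(206,185),(174,154),(174,216)]: print(px,onplane("wrist",[px],16.5,t).round(1), onplane("wrist",[px],4.5,t).round(1))
im=cv2.imread("pics/w5r.png")[120:245,115:240];cv2.imwrite("pics/c5.png",cv2.resize(im,None,fx=4,fy=4,interpolation=cv2.INTER_CUBIC))
E
```

```text
(174, 185) [[412.4 265.4]] [[408.8 269. ]]
(142, 185) [[412.5 294. ]] [[408.9 299. ]]
(206, 185) [[412.3 236.7]] [[408.7 238.9]]
(174, 154) [[440.5 262.9]] [[438.3 266.4]]
(174, 216) [[382.4 268. ]] [[377.4 271.8]]
```

View pics/c5.png

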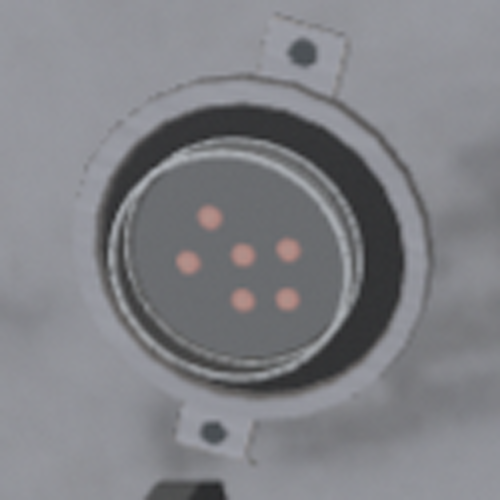

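Placed within 2 mm of the recess centre. Next is the square dish at (447.4,92.8), with yaw −33°.

```bash
python3 -m pendant '[35,96,20,0,0,0.576,1,35,96,40,0,0,0.576,1,35,96,60,0,0,0.576,1,35,96,60,0,0,0.576,1,35,96,60,0,0,0.576,1]' 30; python3 -m pendant '[0,0,40,0,0,0,1,0,0,62,0,0,0,1,0,0,70,0,0,0,1,0,0,70,0,0,0,1]' 30
```

```text
time: 8.72
tool_pos: [447.6, 96.4, 67.4]
eef_rot: [[0.842, -0.539, -0.0], [-0.539, -0.842, 0.0], [-0.0, -0.0, -1.0]]
force: [0.1, -0.3, -0.4]
grip_width: 85.7
gripper_force: 0.0
time: 9.22
tool_pos: [447.7, 95.7, -2.3]
eef_rot: [[0.84, -0.542, 0.0], [-0.542, -0.84, 0.0], [-0.0, -0.0, -1.0]]
force: [-0.3, -0.0, 0.6]
grip_width: 85.2
gripper_force: 0.0
```

```bash
python3 -m pendant '[1,3,0,0,0,0,1,1,3,0,0,0,0,0.5,1,3,0,0,0,0,0.5,1,3,0,0,0,0,0.5,1,3,0,0,0,0,0.5,1,3,0,0,0,0,0.5]' 30;python3 -m pendant '[0,0,-60,0,0,0,0.5,0,0,-120,0,0,0,0.5,0,0,-130,0,0,0,0.5,0,0,-130,0,0,0,0.5]' 30; python3 w.py w6|head -1
```

```text
time: 9.98
tool_pos: [447.1, 92.1, -1.8]
eef_rot: [[0.839, -0.544, 0.001], [-0.544, -0.839, 0.0], [0.001, -0.001, -1.0]]
force: [-1.1, -1.0, 9.8]
grip_width: 65.4
gripper_force: 30.9
time: 10.48
tool_pos: [447.0, 92.6, 127.9]
eef_rot: [[0.839, -0.543, 0.002], [-0.543, -0.839, 0.001], [0.001, -0.002, -1.0]]
force: [0.3, -0.3, -1.3]
grip_width: 64.6
gripper_force: 35.8
10.47 [447.   92.6 127.9] [[0.839, -0.543, 0.002], [-0.543, -0.839, 0.001], [0.001, -0.002, -1.0]]
```

View pics/w6.png

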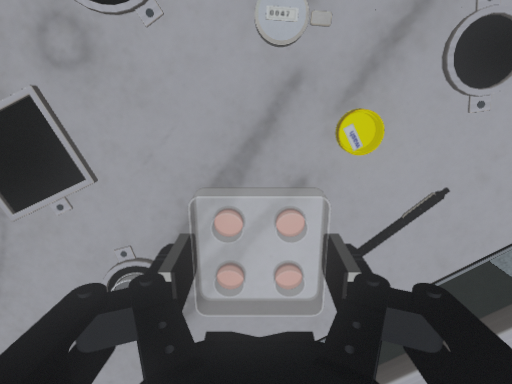

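The square dish is held squarely. I'll move near its holder, turned to −8.5°, and take a view.

```bash
python3 -m pendant '[42,-143,0,0,0,-0.426,0.5,42,-143,0,0,0,-0.426,0.5,42,-143,0,0,0,-0.426,0.5,42,-143,0,0,0,-0.426,0.5,42,-143,0,0,0,-0.426,0.5,42,-143,0,0,0,-0.426,0.5]' 30; python3 w.py w7|head -1; python3 - <<'E'
from h import *
d=np.load("pics/w7.npz");t=(d["p"],d["R"]);im=cv2.imread("pics/w7r.png")
m=(cv2.cvtColor(im,cv2.COLOR_BGR2GRAY)<75).astype(np.uint8)
for c in cv2.findContours(m,0,1)[0]:
    if cv2.contourArea(c)>800:
        w=onplane("wrist",c[:,0],4.5,t).astype(np.float32);print(cv2.boundingRect(c),[np.round(v,1) for v in cv2.minAreaRect(w)])
E
```

```text
time: 11.28
tool_pos: [558.9, 188.3, 126.8]
eef_rot: [[0.989, -0.15, -0.001], [-0.15, -0.989, -0.001], [-0.001, 0.001, -1.0]]
force: [-0.3, -0.7, 0.4]
grip_width: 65.2
gripper_force: 35.8
11.28 [558.9 188.3 126.8] [[0.989, -0.15, -0.001], [-0.15, -0.989, -0.001], [-0.001, 0.001, -1.0]]
(0, 236, 512, 148) [array([409.3, 214.6]), array([594.1, 190.2]), np.float64(81.3)]
(127, 123, 95, 87) [array([582.4, 261.4]), array([81.5, 80.8]), np.float64(81.6)]
(310, 0, 99, 91) [array([658.8,  91.5]), array([79.4, 66.5]), np.float64(81.2)]
```

```bash
python3 -m pendant '[12,-76,30,0,0,0,0.5,12,-76,70,0,0,0,0.5,12,-76,105,0,0,0,0.5,12,-76,117,0,0,0,0.5,12,-76,122,0,0,0,0.5,12,-76,122,0,0,0,0.5,12,-76,122,0,0,0,0.5]' 30
```

```text
time: 12.2
tool_pos: [583.7, 262.8, 6.7]
eef_rot: [[0.989, -0.149, 0.002], [-0.149, -0.989, 0.001], [0.002, -0.001, -1.0]]
force: [0.4, 0.4, 0.5]
grip_width: 64.9
gripper_force: 35.8
```

```bash
python3 -m pendant '[-1,1,3,0,0,0,0.5,-1,1,3,0,0,0,0.5,-1,1,3,0,0,0,1,-1,1,3,0,0,0,1,-1,1,3,0,0,0,1,-1,1,-20,0,0,0,1,-1,1,-70,0,0,0,1,-1,1,-125,0,0,0,1]' 30; python3 -m pendant '[-100,-105,-5,0,0,-0.15,1,-100,-105,-5,0,0,-0.15,1,-100,-105,-5,0,0,-0.15,1,-100,-105,-5,0,0,-0.15,1,-100,-105,-5,0,0,-0.15,1]' 30; python3 w.py w8|head -1
```

```text
time: 13.2
tool_pos: [581.3, 261.6, 131.0]
eef_rot: [[0.989, -0.149, -0.002], [-0.149, -0.989, -0.001], [-0.001, 0.001, -1.0]]
force: [0.8, 0.3, -0.6]
grip_width: 85.3
gripper_force: 0.0
time: 13.82
tool_pos: [499.9, 378.6, 135.2]
eef_rot: [[1.0, -0.001, 0.001], [-0.001, -1.0, -0.001], [0.001, 0.001, -1.0]]
force: [0.0, -0.2, 0.1]
grip_width: 85.0
gripper_force: 0.0
13.82 [499.9 378.6 135.2] [[1.0, -0.001, 0.001], [-0.001, -1.0, -0.001], [0.001, 0.001, -1.0]]
```

View pics/w8.png

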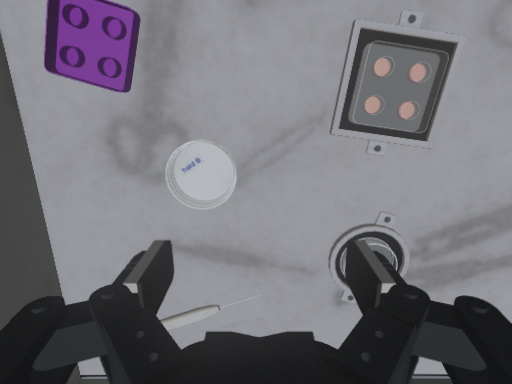

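The square dish is seated in its recess, centred near (395,87). The large dish is at about (201,175).

```bash
for t in 8 14 20; do python3 q.py w8 201 175 55 10 bright $t; done
```

```text
w8 centroid [504.5 433.3] eqdia 66.6 rect [504.6 433.5] [67.6 66. ] 5.6
w8 centroid [504.3 433.6] eqdia 65.7 rect [504.4 433.7] [64.8 66.9] 88.5
w8 centroid [507.2 430.5] eqdia 59.4 rect [507.6 431.9] [65.5 56.7] 62.2
```

```bash
python3 -m pendant '[5,-55,30,0,0,0,1,5,-55,75,0,0,0,1,5,-55,115,0,0,0,1,5,-55,130,0,0,0,1,5,-55,135,0,0,0,1,5,-55,135,0,0,0,1,5,-55,135,0,0,0,1]' 30; python3 -m pendant '[0,0,0,0,0,0,0.5,0,0,0,0,0,0,0.5,0,0,0,0,0,0,0.5,0,0,0,0,0,0,0.5,0,0,0,0,0,0,0.5]' 30; python3 w.py w9|head -1;python3 -m pendant '[0,0,-60,0,0,0,0.5,0,0,-120,0,0,0,0.5,0,0,-130,0,0,0,0.5,0,0,-130,0,0,0,0.5]' 30;
```

```text
time: 14.75
tool_pos: [504.4, 436.1, 1.9]
eef_rot: [[1.0, 0.001, 0.002], [0.001, -1.0, 0.002], [0.002, -0.002, -1.0]]
force: [-0.5, -0.2, 0.2]
grip_width: 85.5
gripper_force: 0.0
time: 15.38
tool_pos: [503.9, 435.9, 1.5]
eef_rot: [[1.0, 0.001, 0.001], [0.001, -1.0, 0.001], [0.001, -0.001, -1.0]]
force: [-1.6, 0.3, 6.9]
grip_width: 63.0
gripper_force: 31.4
15.38 [503.9 435.9   1.5] [[1.0, 0.001, 0.001], [0.001, -1.0, 0.001], [0.001, -0.001, -1.0]]
time: 15.92
tool_pos: [503.6, 435.9, 131.2]
eef_rot: [[1.0, 0.001, 0.001], [0.001, -1.0, 0.001], [0.001, -0.001, -1.0]]
force: [-0.1, 0.2, -1.4]
grip_width: 62.5
gripper_force: 33.7
```

View pics/w9.png

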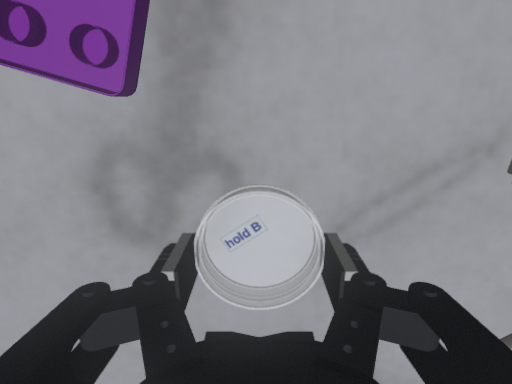

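The large dish is centred between the pads. I'll carry it to the large holder.

```bash
python3 -m pendant '[146,266,0,0,0,0,0.5,146,266,0,0,0,0,0.5,146,266,0,0,0,0,0.5,146,266,0,0,0,0,0.5,146,266,0,0,0,0,0.5,146,266,0,0,0,0,0.5,146,266,0,0,0,0,0.5,146,266,0,0,0,0,0.5]' 30; python3 w.py w10|head -1; cat > d.py <<'E'
import sys
from h import *
n=sys.argv[1];d=np.load(f"pics/{n}.npz");t=(d["p"],d["R"]);im=cv2.imread(f"pics/{n}r.png")
m=(cv2.cvtColor(im,cv2.COLOR_BGR2GRAY)<75).astype(np.uint8)
for c in cv2.findContours(m,0,1)[0]:
    if cv2.contourArea(c)>800:
        w=onplane("wrist",c[:,0],4.5,t).astype(np.float32);print(cv2.boundingRect(c),[np.round(v,1) for v in cv2.minAreaRect(w)])
E
python3 d.py w10
```

```text
time: 16.92
tool_pos: [648.6, 171.6, 129.3]
eef_rot: [[1.0, 0.003, -0.002], [0.003, -1.0, 0.001], [-0.002, -0.001, -1.0]]
force: [-0.6, -0.1, -0.6]
grip_width: 62.9
gripper_force: 33.7
16.93 [648.6 171.6 129.3] [[1.0, 0.003, -0.002], [0.003, -1.0, 0.001], [-0.002, -0.001, -1.0]]
(0, 219, 512, 165) [array([503.1, 174.8]), array([600.3, 210.1]), np.float64(89.7)]
(305, 120, 87, 85) [array([664.8,  90.6]), array([78.5, 79.6]), np.float64(50.4)]
```

```bash
python3 -m pendant '[16,81,30,0,0,0,0.5,16,81,70,0,0,0,0.5,16,81,103,0,0,0,0.5,16,81,114,0,0,0,0.5,16,81,120,0,0,0,0.5,16,81,120,0,0,0,0.5,16,81,120,0,0,0,0.5]' 30
```

```text
time: 17.85
tool_pos: [666.5, 89.2, 11.6]
eef_rot: [[1.0, 0.001, 0.002], [0.001, -1.0, 0.0], [0.002, -0.0, -1.0]]
force: [0.1, 0.3, 0.4]
grip_width: 62.8
gripper_force: 33.7
```

```bash
python3 -m pendant '[-1,-1,4.5,0,0,0,0.5,-1,-1,4.5,0,0,0,0.5,-1,-1,4.5,0,0,0,1,-1,-1,4.5,0,0,0,1,-1,-1,4.5,0,0,0,1,-1,-1,-20,0,0,0,1,-1,-1,-70,0,0,0,1,-1,-1,-120,0,0,0,1]' 30; python3 -m pendant '[-15,90,0,0,0,0,0.7,-15,90,0,0,0,0,0.7,-15,90,0,0,0,0,0.7,-15,90,0,0,0,0,0.7]' 30; python3 w.py w11|head -1
```

```text
time: 18.85
tool_pos: [664.5, 89.6, 131.4]
eef_rot: [[1.0, 0.001, -0.001], [0.001, -1.0, -0.0], [-0.001, 0.0, -1.0]]
force: [0.2, -0.2, 0.1]
grip_width: 85.4
gripper_force: 0.0
time: 19.35
tool_pos: [650.0, 0.8, 130.2]
eef_rot: [[1.0, 0.001, -0.0], [0.001, -1.0, 0.001], [-0.0, -0.001, -1.0]]
force: [0.5, 1.2, -0.1]
grip_width: 59.9
gripper_force: 0.0
19.35 [650.    0.8 130.2] [[1.0, 0.001, -0.0], [0.001, -1.0, 0.001], [-0.0, -0.001, -1.0]]
```

View pics/w11.png

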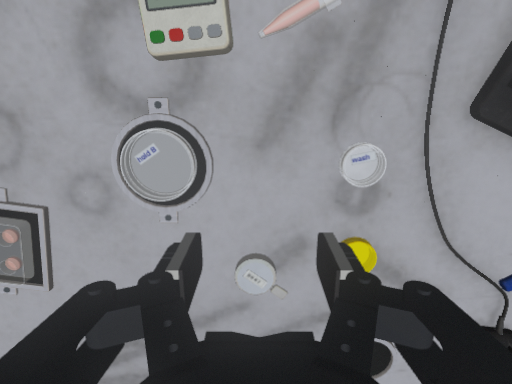

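The large dish is seated at about (160,164). The small dish, labelled "wash", is at (363,165), and the cable is about 60 mm to its right.

```bash
for t in 8 14 20; do python3 q.py w11 363 165 34 8 bright $t; done
```

```text
w11 centroid [666.7 -90.3] eqdia 45.6 rect [666.6 -88.4] [42.9 53.3] 0.0
w11 centroid [665.6 -93.6] eqdia 41.6 rect [665.7 -93.7] [41.1 42.8] 0.0
w11 centroid [665.4 -94.1] eqdia 40.5 rect [665.1 -94.3] [41.1 40.8] 80.9
```

```bash
python3 -m pendant '[16,94,30,0,0,0,0.75,16,94,70,0,0,0,0.75,16,94,110,0,0,0,0.75,16,94,123,0,0,0,0.75,16,94,128,0,0,0,0.75,16,94,128,0,0,0,0.75]' 30; python3 -m pendant '[0,0,0,0,0,0,0.2,0,0,0,0,0,0,0.2,0,0,0,0,0,0,0.2,0,0,0,0,0,0,0.2,0,0,0,0,0,0,0.2]' 30; python3 -m pendant '[0,0,-60,0,0,0,0.2,0,0,-120,0,0,0,0.2,0,0,-130,0,0,0,0.2,0,0,-130,0,0,0,0.2]' 30;
```

```text
time: 20.15
tool_pos: [666.9, -93.3, 3.5]
eef_rot: [[1.0, 0.002, 0.002], [0.002, -1.0, 0.0], [0.002, -0.0, -1.0]]
force: [0.0, -0.1, 0.2]
grip_width: 64.4
gripper_force: 0.0
time: 20.78
tool_pos: [666.8, -94.1, 3.9]
eef_rot: [[1.0, 0.001, 0.002], [0.001, -1.0, 0.0], [0.002, -0.0, -1.0]]
force: [-0.6, 0.8, 6.3]
grip_width: 37.2
gripper_force: 29.4
time: 21.28
tool_pos: [666.3, -94.2, 133.5]
eef_rot: [[1.0, 0.001, 0.002], [0.001, -1.0, -0.0], [0.002, 0.0, -1.0]]
force: [0.2, 0.2, -1.4]
grip_width: 37.6
gripper_force: 30.5
```

```bash
python3 -m pendant '[-216,-34,0,0,0,0,0.2,-216,-34,0,0,0,0,0.2,-216,-34,0,0,0,0,0.2,-216,-34,0,0,0,0,0.2,-216,-34,0,0,0,0,0.2,-216,-34,0,0,0,0,0.2,-216,-34,0,0,0,0,0.2]' 30; python3 w.py w12|head -1;python3 d.py w12
```

```text
time: 22.15
tool_pos: [450.8, -60.6, 131.8]
eef_rot: [[1.0, 0.001, -0.0], [0.001, -1.0, -0.0], [-0.0, 0.0, -1.0]]
force: [0.8, -0.4, 0.5]
grip_width: 37.8
gripper_force: 30.5
22.15 [450.8 -60.6 131.8] [[1.0, 0.001, -0.0], [0.001, -1.0, -0.0], [-0.0, 0.0, -1.0]]
(0, 230, 512, 154) [array([298.3, -56.6]), array([605. , 200.1]), np.float64(90.0)]
(296, 166, 57, 54) [array([ 437.4, -122.6]), array([53.5, 54.1]), np.float64(46.5)]
(407, 0, 105, 257) [array([ 488.4, -244.1]), array([242.7,  86.5]), np.float64(11.4)]
```

View pics/w12.png

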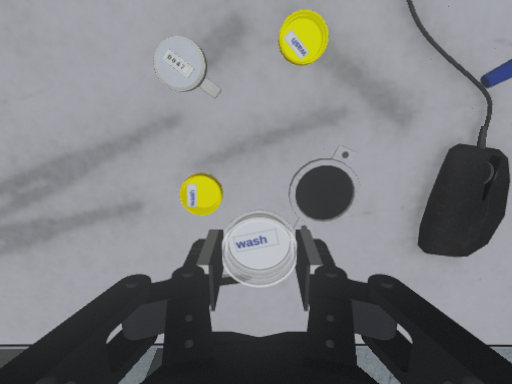

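The small dish is held, and its holder is at pixel (324,192), which is (437.4,-122.2).

```bash
python3 -m pendant '[-13,61,30,0,0,0,0.2,-13,61,70,0,0,0,0.2,-13,61,103,0,0,0,0.2,-13,61,115,0,0,0,0.2,-13,61,120,0,0,0,0.2,-13,61,120,0,0,0,0.2,-13,61,120,0,0,0,0.2]' 30
```

```text
time: 23.08
tool_pos: [437.6, -121.4, 13.2]
eef_rot: [[1.0, 0.001, 0.002], [0.001, -1.0, -0.0], [0.002, 0.0, -1.0]]
force: [0.4, 0.1, -0.3]
grip_width: 38.0
gripper_force: 30.5
```

```bash
python3 -m pendant '[0,0,4,0,0,0,0.2,0,0,4,0,0,0,0.2,0,0,4,0,0,0,0.8,0,0,4,0,0,0,0.8,0,0,4,0,0,0,0.8,0,0,-20,0,0,0,0.9,0,0,-70,0,0,0,1,12,-61,-120,0,0,0,1,12,-61,-120,0,0,0,1,12,-61,-120,0,0,0,1]' 30;python3 w.py w13|head -1
python3 - <<'E'
from h import *
a=cv2.imread("pics/w13r.png")
n=eyes.grab_frame("side");t=n[90:250,190:350]
cv2.imwrite("pics/f.png",np.hstack([cv2.resize(a[120:250,250:380],(400,400),interpolation=2),cv2.resize(t,(400,400),interpolation=2)]))
E
```

```text
time: 24.32
tool_pos: [449.3, -59.7, 132.6]
eef_rot: [[1.0, 0.003, 0.001], [0.003, -1.0, 0.0], [0.001, -0.0, -1.0]]
force: [-0.6, -0.6, 0.0]
grip_width: 85.0
gripper_force: 0.0
24.32 [449.3 -59.7 132.6] [[1.0, 0.003, 0.001], [0.003, -1.0, 0.0], [0.001, -0.0, -1.0]]
```

View pics/f.png

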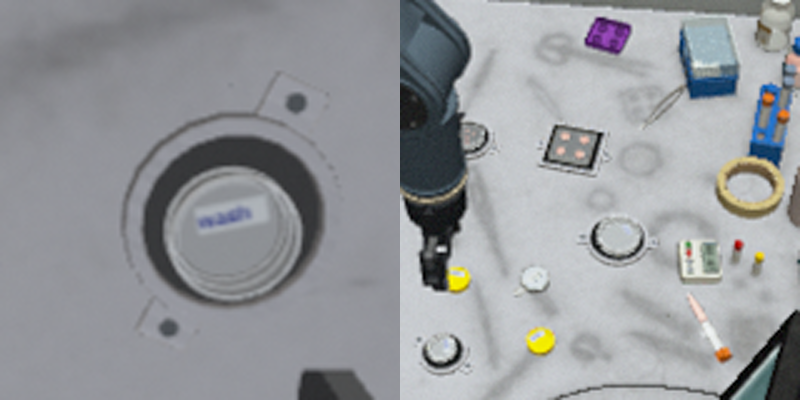

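All four dishes look seated. I'll check the small dish's centre, since its rim is at about (325,196).

```bash
python3 - <<'E'
from h import *
d=np.load("pics/w13.npz");t=(d["p"],d["R"])
f=lambda x,y:(x*.325+250,y*.325+120)
for z in(4.5,18.5):
  print(z,[onplane("wrist",[f(*p)],z,t)[0].round(1) for p in((163,236),(301,236),(232,168),(232,300),(228,222))])
print("recess",[onplane("wrist",[f(*p)],8.5,t)[0].round(1) for p in((143,220),(324,220),(233,135),(233,305))])
n="w11";d=np.load("pics/w11.npz");t=(d["p"],d["R"]);print("large rim",[onplane("wrist",[p],21.5,t)[0].round(1) for p in((124,163),(198,163),(160,128),(160,200))])
E
```

```text
4.5 [array([ 432. , -101.9]), array([ 432.1, -145.3]), array([ 454.2, -122.1]), array([ 410.4, -125.1]), array([ 436.7, -122. ])]
18.5 [array([436.8, -99.6]), array([ 436.9, -140.8]), array([ 457.8, -118.8]), array([ 416.2, -121.6]), array([ 441.2, -118.7])]
recess [array([438.6, -94.8]), array([ 438.7, -150.6]), array([ 465.4, -120.7]), array([ 410.3, -124.5])]
large rim [array([669.8, 118.3]), array([669.9,  54.3]), array([699.8,  84.2]), array([635.9,  90.5])]
```

```bash
python3 -c "
from bench import job
print(job.finish_job())"
```

```text
the job is handed in; nothing more can be done
None
```

All four dishes are in their matching holders, seated and released by camera check (large about 5 mm off centre, medium and small within about 3 mm, square by eye only), with the counter and timer not touched; the job was handed in at about 24 s, with no verdict returned.

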